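# Move the thin glass cell from the draining rack to the viewing stand, gently

## Task

Move the rectangular glass cell from the draining rack to the viewing stand. The rack's boards leave only its narrow ends free and the stand's posts leave only its broad sides free, so stand it upright on the rubber mat in between, let go, take it again across its broad sides, and stand it upright and squarely between the stand's two posts. The glass is thin: grip it lightly, set it down softly without dropping it, and leave the tools behind alone.

Things in the scene. Friction and masses are not known exactly. Their poses are not given: they have to be found in the camera images.
- cell_center (a point): Centre of the loose glass cell, an open-topped rectangular glass: 42 mm along its x, 62 mm along its y, 96 mm high, walls 4 mm, 0.11 to 0.22 kg; z up. Broad sides face its x, narrow ends its y. It cracks if both fingers together load it with more than 110 N, or if it meets mat, rack, stand or table with more than 50 N.
- rack_floor (a point): Centre of the floor of the grey draining rack, fixed, 6 mm above the table; base 110 (x) x 90 (y) mm. Two upright boards, 92 mm high above this floor, 52 mm long along y, 10 mm thick, inner faces 26 mm either side in x, flank the cell's broad sides. Open at both y ends. The cell starts here, its y along the rack's y.
- mat_top (a point): Centre of the top of the black rubber mat between rack and stand, fixed, 150 (x) x 110 (y) mm, flat, 5 mm above the table.
- stand_floor (a point): Middle between the posts of the aluminium viewing stand, on its floor, fixed, 8 mm above the table. Posts 90 mm high above the floor, 34 mm deep in x, padded inner faces 36 mm either side in y, outer 47 mm. A white panel, 78 mm high above the floor, stands 87 mm off in +x; -x is open. The cell belongs here with its narrow ends facing the posts: cell's y along the stand's y, either way round.
- tape: Bystander: yellow tape measure, 34 x 79 x 57 mm, origin under its centre.
- pliers: Bystander: pliers lying flat, 53 x 178 x 13 mm, origin under their centre, long along their y.
- ball_valve: Bystander: brass ball valve with lever, 26 x 92 x 42 mm, origin under its centre, long along its y.

How it is judged:
On the way:
1. the cell stands upright on the mat, let go of and at rest (angle between cell_center's own z axis and vertical below 0.1 rad and linear speed of cell below 0.02 m/s and contact force between the fingers and cell below 0.2 N and x of cell_center in the frame of mat_top between -0.075 and 0.075 m and y of cell_center in the frame of mat_top between -0.055 and 0.055 m and z of cell_center in the frame of mat_top between 0.043 and 0.053 m), for 0.2 s.
At the end, for the whole second after the job is handed in: The cell stands upright (within 0.1 rad) on the stand's floor between the two posts, its centre within 16 mm of the middle front to back and 10 mm side to side, its narrow ends facing the posts (within 0.25 rad), at rest and let go of (angle between cell_center's own z axis and vertical below 0.1 rad and linear speed of cell below 0.02 m/s and angle between the y axis of cell_center and the y axis of stand_floor, either way round below 0.25 rad and x of cell_center in the frame of stand_floor between -0.016 and 0.016 m and y of cell_center in the frame of stand_floor between -0.01 and 0.01 m and z of cell_center in the frame of stand_floor between 0.043 and 0.053 m); the robot touches nothing.
It fails at once if the fingers load the glass with more than 110 N (both together) (contact force between the fingers and cell above 110 N).
It fails at once if the glass meets the mat, rack, stand or table with more than 50 N (contact force between cell and mat above 50 N or contact force between cell and rack above 50 N or contact force between cell and stand above 50 N or contact force between cell and lift_table above 50 N).
It fails at once if the cell is let go of more than 8 mm above what it is set on (dropped) (contact force between the fingers and cell below 0.05 N and height (world z) of cell_center above 0.064 m).
It fails at once if the tape measure, pliers or ball valve is moved by more than 30 mm (distance of any of tape, pliers, ball_valve from where it was at the start of the episode above 0.03 m).
It also fails if it takes over 56 s, if anything falls off the work surface, if the arm or the gripper's body presses on something with over 40 N, if the wrist force passes 120 N, or if a joint passes its speed limit or range.

## Robot

A 6-joint arm with a two-finger parallel gripper is mounted at the origin on a cart in front of the work surface, level with it; the furniture and walls round the work are solid. World frame = base frame: x ahead of the robot, y to its left, z up, the work surface at z = 0. Lengths are in m, angles in rad, forces in N, time in s.
With the tool pointing down it reaches from about 0.25 to 0.725 m from the base axis. Payload 4 kg.
Tool frame: the origin (TCP) lies on the centre line of the jaws, within the pads' length; the fingertips stand 22 mm ahead of it and the grasp point (between the pads) lies 3 mm ahead of it; z points along the fingers, y is the line along which they close (so a half turn about z gives the same grasp; the last joint's range is limited). The gripper opens to 85 mm and grips with 20 to 120 N. Pads are 22 mm wide; open, the fingers measure 114 mm over their backs; the gripper's body (76 mm by 85 mm) begins 54 mm behind the grasp point. The pads swing forward as they close: fully open they stand 13 mm farther back than shut.
Start: joints at [-1.283, 0.241, 0.005, 1.335, 0, 1.571], TCP at [0.142, -0.479, 0.253] pointing down, gripper open.
Joint ranges: [-2.72, 2.72], [-1.05, 1.87], [-1.09, 1.28], [-1.99, 2.15], [-1.42, 1.44], [-3.14, 3.14]. Speed limits (rad/s): [2.79, 2.79, 3.14, 3.14, 3.14, 3.14].

## Interface

Orientations are given as a unit quaternion [x, y, z, w].
In Python, from workcell import bot gives the robot as it stands.
- The arm moves only by the shell command python3 -m inch 'ROWS'. ROWS is JSON, one flat list of numbers, 7 for each row, row after row: the shift along the world's x, y, z in mm, then the turn, a rotation vector about the world's x, y, z in rad, then the opening in per cent of the stroke, from 0 (shut) to 100 (fully open). A call has 1 to 8 rows; each row is the pose to reach, as a shift and turn from the pose commanded when the call began; what a row does not reach only later rows make up. A row lasts 1/12 s, in which the tool goes at most 41.7 mm and 7.16 degrees, less where a joint would pass 70% of its speed; a pose out of reach is approached as far as the arm can. A call with a gripper value outside its range is refused whole. The fingers move at their own pace and stop on an object; the grip force is fixed at half the most. Time passes only in rows, so rows that repeat a pose let the fingers close. It gives the time, the measured TCP pose, the force, the opening and the grip force at its end, in the units of the state.
- bot.get_obs(): the state, without advancing time (a new reading comes with each control period).
- bot.camera(name): name is "scene" or "side" or "wrist"; returns the picture (420x560x3 uint8, blue, green, red); there is no depth.
- bot.camera_info(name): a dict with "intrinsics" (3x3 intrinsics, pixels), "distortion" ([k1, k2, p1, p2, k3] as OpenCV has them; the pictures are not rectified), "camera_from_world" (4x4, takes a point from world to camera coordinates); the wrist camera has in their place "hand_eye" (4x4, takes a point from camera to tool coordinates, whose origin is the TCP and whose axes are the flange's). Camera axes: x right, y down, z forward; pixel columns grow to the right and rows downward; lengths in m; the calibration is good to about 2 mm. A picture is of the moment at which its call begins: read the wrist's pose just before it. camera_info takes no time and is no camera call.
- bot.job_done(): hands the job in; it is judged then, once.
Trained networks look in the newest picture that a camera, given by its name, has taken for a name from the list of things; names that differ only in an ending like _2 or _b are one class to them, and where a whole thing is asked for, a point or a joint stands for the part that bears it (a point fixed in the world has none). Each returns a list of dicts, best first, with "confidence" (0 to 1); they miss things now and then, are a little off and sometimes report something else, mostly with a low value. They report only what shows in the picture. A call takes as long as a camera call.
- bot.silhouettes(camera, target): "mask" (420x560 bool, what is visible of it) and "uv" ([column, row] in pixels, amid what is visible of it).
- bot.spot_point(camera, target): "uv" ([column, row] in pixels: a listed point, or the origin of a listed thing).
The state is a dict: "clock": time; "joint_pos": joint angles; "joint_vel": joint speeds; "tau": joint torques, N m; "eef_pos": TCP position; "tool_rot": TCP orientation; "ft_force": force on the tool from outside, world axes, zero at the start; "ft_torque": the same for the moment, N m; "grip_width": finger opening in m; "grasp_force": force on a finger pad.
Only numpy, scipy, OpenCV 4.12 (cv2) and the standard library are available. Lean on these libraries where they do the work, as an engineer would, in place of code of your own. Each camera call takes 0.05 s, during which the arm holds its last target. There are 200 camera calls.

## Working session

There is one attempt and no reset: what is moved stays moved. The work goes in short steps, Python scripts to look and compute and a shell command to move; the robot and the scene stay as the last step left them, time stands still between calls to the robot, and variables do not carry over. Pictures are saved under pics/ and viewed, at most 10 in all, crops included, and the job is handed in when it is done.

```bash
mkdir -p pics
cat > h.py <<'E'
import numpy as np, cv2
from workcell import bot
def ray(cam,uv):
    i=bot.camera_info(cam); K=np.array(i["intrinsics"]); d=np.array(i["distortion"])
    n=cv2.undistortPoints(np.array([[uv]],float),K,d)[0,0]
    T=np.array(i["camera_from_world"]); R=T[:3,:3]; c=-R.T@T[:3,3]
    return c, R.T@np.array([n[0],n[1],1])
def onz(cam,uv,z):
    c,r=ray(cam,uv); return c+r*(z-c[2])/r[2]
def tri(u1,u2):
    c,r=ray("scene",u1); e,s=ray("side",u2)
    A=np.stack([r,-s],1); t=np.linalg.lstsq(A,e-c,rcond=None)[0]
    p,q=c+r*t[0],e+s*t[1]; return (p+q)/2, np.linalg.norm(p-q)
E
python3 - <<'E'
from h import *
ims={}
for c in("scene","side"): ims[c]=bot.camera(c); cv2.imwrite(f"pics/{c}0.png",ims[c])
o=bot.get_obs(); print({k:np.round(v,3) for k,v in o.items()})
Z={"cell_center":.054,"rack_floor":.006,"mat_top":.005,"stand_floor":.008,"tape":0,"pliers":0,"ball_valve":0}
for t,z in Z.items():
    u={}
    for c in("scene","side"):
        r=bot.spot_point(c,t)
        if r: u[c]=r[0]["uv"]; print(t,c,np.round(r[0]["uv"],1),round(r[0]["confidence"],2),"onz",np.round(onz(c,u[c],z),4))
    if len(u)==2: p,e=tri(u["scene"],u["side"]); print("  tri",np.round(p,4),round(e,4))
E
```

```text
{'clock': np.float64(0.1), 'joint_pos': array([-1.283,  0.241,  0.004,  1.335,  0.   ,  1.571]), 'joint_vel': array([-0.   , -0.001,  0.004, -0.001,  0.001, -0.001]), 'tau': array([-1.0000e-03, -3.7314e+01,  2.5301e+01,  1.1000e-02, -0.0000e+00,
        0.0000e+00]), 'eef_pos': array([ 0.142, -0.479,  0.253]), 'tool_rot': array([ 0.99 ,  0.143, -0.   , -0.001]), 'ft_force': array([ 0.071,  0.247, -0.272]), 'ft_torque': array([ 0.03 ,  0.04 , -0.002]), 'grasp_force': np.float64(0.0), 'grip_width': np.float64(0.085)}
cell_center scene [330.4 182.4] 0.97 onz [ 0.5289 -0.1888  0.054 ]
cell_center side [347.6 201. ] 0.81 onz [ 0.5241 -0.194   0.054 ]
  tri [ 0.5269 -0.1928  0.0526] 0.0066
rack_floor side [343.3 217.8] 0.97 onz [ 0.5306 -0.1927  0.006 ]
mat_top scene [297.7 248.5] 0.7 onz [ 0.5341 -0.0215  0.005 ]
mat_top side [301.8 251. ] 0.67 onz [ 0.5375 -0.023   0.005 ]
  tri [ 0.5336 -0.0182  0.0097] 0.0016
stand_floor scene [266.6 312.2] 0.95 onz [0.5277 0.1399 0.008 ]
stand_floor side [261.2 296.2] 0.63 onz [0.5177 0.1462 0.008 ]
  tri [ 0.53    0.1331 -0.0079] 0.0033
tape scene [212.1 246.6] 0.69 onz [0.7074 0.0539 0.    ]
tape side [219. 240.] 0.92 onz [0.7135 0.0455 0.    ]
  tri [0.7011 0.0593 0.0128] 0.0014
pliers scene [247.2 197.9] 0.97 onz [ 0.704 -0.101  0.   ]
pliers side [259.  214.6] 0.88 onz [ 0.7075 -0.0929  0.    ]
  tri [ 0.708  -0.0999 -0.0029] 0.0081
ball_valve scene [279.8 152.6] 0.53 onz [ 0.7005 -0.2735 -0.    ]
ball_valve side [298.9 185.8] 0.51 onz [ 0.7112 -0.2732  0.    ]
  tri [ 0.6983 -0.2603  0.0108] 0.0081
```

View pics/scene0.png

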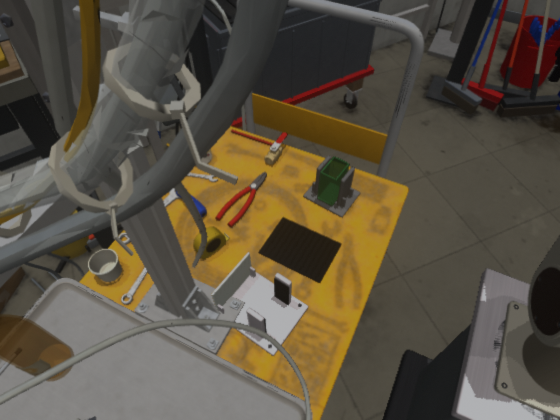

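View pics/side0.png

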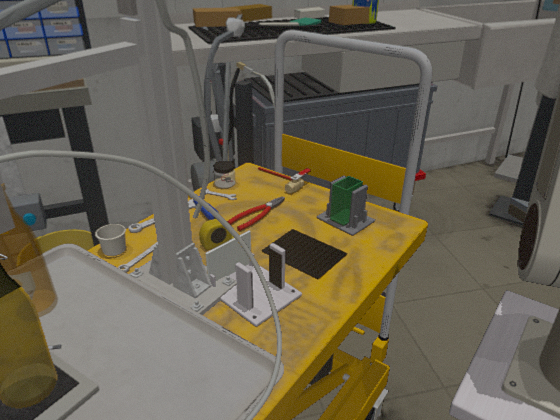

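The rack with the green cell shows at about (335,185) in the scene picture, the mat at (300,250) and the stand at (265,310). The tools lie behind these. A column stands at about (185,300), behind and left of the stand.

Run:
```python
from h import *
def fit(c,t,z):
    r=bot.silhouettes(c,t)
    if not r: print(t,c,"none"); return
    m=r[0]["mask"].astype(np.uint8); k=max(cv2.findContours(m,0,1)[0],key=cv2.contourArea)
    p=np.array([onz(c,q[0],z)[:2] for q in k],np.float32)*1000
    print(t,c,round(r[0]["confidence"],2),cv2.minAreaRect(p))
for c in("scene","side"):
    bot.camera(c)
    for t,z in(("mat_top",.005),("rack_floor",.0),("stand_floor",0),("cell_center",.102)): fit(c,t,z)
for u in[(285,219),(341,249),(322,280),(260,250)]: print("mat",np.round(onz("scene",u,.005),3))
for u in[(303,194),(344,215),(360,190)]: print("rack",np.round(onz("scene",u,.003),3))
for u in[(308,308),(272,349),(252,275),(229,328)]: print("stand",np.round(onz("scene",u,.005),3))
for u in[(213,350),(245,320),(140,305)]: print("colbase",np.round(onz("scene",u,.0),3))
i=bot.camera_info("wrist"); print(np.round(i["hand_eye"],3),np.round(i["intrinsics"],1))
```

```text
mat_top scene 0.64 ((531.0528564453125, -25.976680755615234), (110.73583984375, 152.07833862304688), 86.46566009521484)
rack_floor scene 0.85 ((530.8439331054688, -235.2313690185547), (156.32421875, 131.97398376464844), 80.8542251586914)
stand_floor scene 0.87 ((555.8213500976562, 116.8370590209961), (144.384033203125, 183.140869140625), 79.58685302734375)
cell_center scene 0.57 ((521.461181640625, -157.96945190429688), (56.171504974365234, 139.4095001220703), 4.973523139953613)
mat_top side 0.71 ((530.3800659179688, -24.564472198486328), (113.6595458984375, 148.7033233642578), 86.41226196289062)
rack_floor side 0.91 ((530.1285400390625, -267.446533203125), (220.28973388671875, 134.211181640625), 80.83953094482422)
stand_floor side 0.75 ((597.757080078125, 129.44522094726562), (94.17021179199219, 274.75372314453125), 55.15787887573242)
cell_center side 0.8 ((505.021484375, -125.0696792602539), (62.51626968383789, 212.3224639892578), 17.67123031616211)
mat [ 0.593 -0.081  0.005]
mat [ 0.448 -0.062  0.005]
mat [0.457 0.026 0.005]
mat [0.606 0.018 0.005]
rack [ 0.587 -0.169  0.003]
rack [ 0.475 -0.153  0.003]
rack [ 0.466 -0.241  0.003]
stand [0.458 0.095 0.005]
stand [0.486 0.199 0.005]
stand [0.593 0.079 0.005]
stand [0.579 0.199 0.005]
colbase [0.586 0.248 0.   ]
colbase [0.56 0.17 0.  ]
colbase [0.766 0.236 0.   ]
[[ 0.001 -0.944 -0.329  0.085]
 [ 1.     0.001 -0.    -0.001]
 [ 0.001 -0.329  0.944 -0.12 ]
 [ 0.     0.     0.     1.   ]] [[350.2   0.  283.4]
 [  0.  350.2 208.2]
 [  0.    0.    1. ]]
```

```bash
python3 -m inch '[40,30,5,0,0,-0.05,100, 80,60,10,0,0,-0.1,100, 120,90,15,0,0,-0.15,100, 155,117,20,0,0,-0.2,100, 190,143,20,0,0,-0.25,100, 225,169,20,0,0,-0.3,100, 257,190,20,0,0,-0.35,100, 285,210,20,0,0,-0.4,100]'; python3 -m inch '[30,22,0,0,0,-0.02,100, 60,45,0,0,0,-0.02,100, 85,64,0,0,0,-0.02,100, 101,76,0,0,0,-0.02,100, 101,76,0,0,0,-0.02,100, 101,76,0,0,0,-0.02,100]'
cat >> h.py <<'E'
from scipy.spatial.transform import Rotation as Ro
def wT(o):
    T=np.eye(4); T[:3,:3]=Ro.from_quat(o["tool_rot"]).as_matrix(); T[:3,3]=o["eef_pos"]
    return T@np.array(bot.camera_info("wrist")["hand_eye"])
def wz(T,uv,z):
    i=bot.camera_info("wrist"); n=cv2.undistortPoints(np.array([[uv]],float),np.array(i["intrinsics"]),np.array(i["distortion"]))[0,0]
    r=T[:3,:3]@np.array([n[0],n[1],1]); return T[:3,3]+r*(z-T[2,3])/r[2]
def yaw(o):
    x=Ro.from_quat(o["tool_rot"]).as_matrix()[:,0]; return np.arctan2(x[1],x[0])
def shot(name):
    o=bot.get_obs(); im=bot.camera("wrist"); cv2.imwrite(f"pics/{name}.png",im)
    print("eef",np.round(o["eef_pos"],4),"yaw",round(yaw(o),3),"t",o["clock"]); return wT(o)
E
python3 - <<'E'
from h import *
T=shot("w1"); np.save("T1.npy",T)
for t,z in(("cell_center",.054),("rack_floor",.006)):
    for r in bot.spot_point("wrist",t)[:1]: print(t,np.round(r["uv"],1),r["confidence"],np.round(wz(T,r["uv"],z),4))
E
```

```text
clock: 1.97
eef_pos: [0.4107, -0.2804, 0.2736]
tool_rot: [0.998, -0.057, 0.0, 0.0]
ft_force: [-0.1, -1.0, 0.1]
grip_width: 0.0855
grasp_force: 0.0
clock: 2.47
eef_pos: [0.5108, -0.2051, 0.2727]
tool_rot: [0.998, -0.065, -0.0, 0.0]
ft_force: [-1.0, 0.4, 0.6]
grip_width: 0.0853
grasp_force: 0.0
eef [ 0.5108 -0.2051  0.2727] yaw -0.13 t 2.4667
cell_center [267.8 158.4] 0.74 [ 0.53   -0.1915  0.054 ]
```

View pics/w1.png

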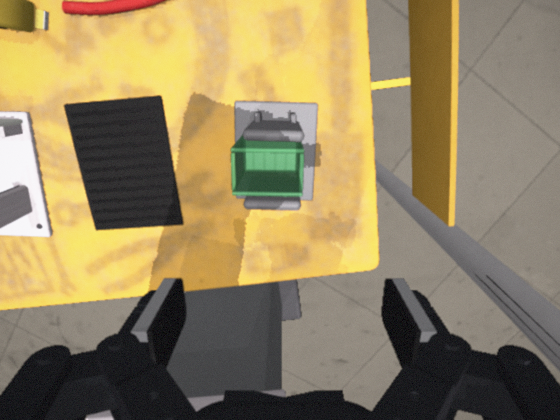

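Run:
```python
from h import *
im=cv2.imread("pics/w1.png"); cv2.imwrite("pics/w1c.png",cv2.resize(im[90:220,210:340],None,fx=4.5,fy=4.5,interpolation=2))
T=np.load("T1.npy")
for u in[(66,103),(161,96),(183,224),(95,230)]: print("mat",np.round(wz(T,u,.005),4))
```

```text
mat [0.61   0.0204 0.005 ]
mat [ 0.6021 -0.0848  0.005 ]
mat [ 0.4555 -0.0762  0.005 ]
mat [0.4614 0.033  0.005 ]
```

View pics/w1c.png

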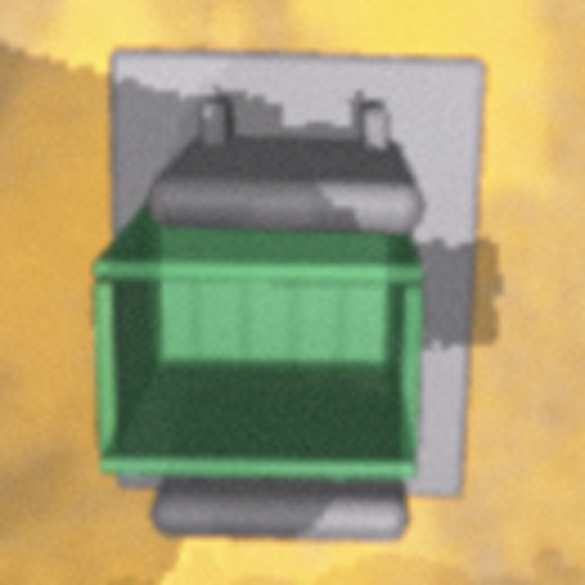

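The crop shows the cell's green rim with corners at about (94,260), (423,260), (415,478) and (102,476). The rack's base corners are at (112,50), (485,60), (463,495) and (120,487).

Run:
```python
from h import *
T=np.load("T1.npy")
def q(name,C,z):
    P=np.array([wz(T,(210+a/4.5-.4,90+b/4.5-.4),z)[:2] for a,b in C]); print(name,np.round(P,4).tolist(),"c",np.round(P.mean(0),4))
    print(np.round([np.linalg.norm(P[i]-P[i-1]) for i in range(4)],4))
    for a,b in((3,0),(2,1)): d=P[b]-P[a]; print("x-edge",np.arctan2(d[1],d[0]))
    for a,b in((1,0),(2,3)): d=P[b]-P[a]; print("y-edge",np.arctan2(-d[0],d[1]))
q("rim",[(94,260),(423,260),(415,478),(102,476)],.102)
q("base",[(112,50),(485,60),(463,495),(120,487)],.005)
```

```text
rim [[0.5523, -0.1655], [0.5445, -0.2256], [0.5029, -0.2195], [0.511, -0.1597]] c [ 0.5277 -0.1926]
[0.0417 0.0607 0.0421 0.0604]
x-edge -0.1400517566728979
x-edge -0.1467753260037291
y-edge -0.12935542225929686
y-edge -0.13539076140650375
base [[0.5867, -0.1617], [0.5731, -0.2489], [0.4661, -0.2327], [0.4796, -0.1452]] c [ 0.5264 -0.1971]
[0.1084 0.0882 0.1082 0.0886]
x-edge -0.15356974835895007
x-edge -0.1505314892777362
y-edge -0.15510626304381306
y-edge -0.1530842534027154
```

```bash
python3 -m inch '[17,12,-35,0,0,-0.01,100, 17,12,-70,0,0,-0.01,100, 17,12,-105,0,0,-0.01,100, 17,12,-135,0,0,-0.01,100, 17,12,-160,0,0,-0.01,100, 17,12,-180,0,0,-0.01,100, 17,12,-195,0,0,-0.01,100, 17,12,-195,0,0,-0.01,100]'; python3 -m inch '[0,0,0,0,0,0,85,0,0,0,0,0,0,80,0,0,0,0,0,0,78,0,0,0,0,0,0,78]'
```

```text
clock: 3.28
eef_pos: [0.5237, -0.1942, 0.0749]
tool_rot: [0.997, -0.072, -0.003, -0.001]
ft_force: [-1.3, -1.0, -0.2]
grip_width: 0.0856
grasp_force: 0.0
clock: 3.62
eef_pos: [0.5282, -0.1945, 0.0799]
tool_rot: [0.997, -0.071, 0.001, 0.0]
ft_force: [0.2, -0.0, -0.9]
grip_width: 0.0668
grasp_force: 0.0
```

```bash
python3 -m inch '[0,1,0,0,0,0,76,0,1,0,0,0,0,74,0,1,0,0,0,0,73,0,1,0,0,0,0,73]'; python3 -m inch '[0,0,0,0,0,0,72,0,0,0,0,0,0,72,0,0,0,0,0,0,72]'
```

```text
clock: 3.95
eef_pos: [0.5274, -0.1929, 0.0785]
tool_rot: [0.997, -0.071, 0.0, 0.0]
ft_force: [0.8, -0.6, -0.0]
grip_width: 0.0625
grasp_force: 0.1
clock: 4.2
eef_pos: [0.5274, -0.193, 0.0785]
tool_rot: [0.997, -0.071, 0.0, 0.0]
ft_force: [0.2, 0.8, 3.5]
grip_width: 0.0617
grasp_force: 19.8
```

```bash
python3 -m inch '[0,0,0,0,0,0,71.5,0,0,3,0,0,0,71.5,0,0,10,0,0,0,71.5,0,0,22,0,0,0,71.5,0,0,38,0,0,0,71.5,0,0,54,0,0,0,71.5,0,0,70,0,0,0,71.5,0,0,86,0,0,0,71.5]'; python3 -m inch '[0,0,16,0,0,0,71.5,0,0,30,0,0,0,71.5,0,0,36,0,0,0,71.5,0,0,36,0,0,0,71.5]'
```

```text
clock: 4.87
eef_pos: [0.5269, -0.1927, 0.165]
tool_rot: [0.997, -0.071, -0.0, -0.0]
ft_force: [0.1, -0.1, -1.0]
grip_width: 0.0619
grasp_force: 36.1
clock: 5.2
eef_pos: [0.5281, -0.1932, 0.202]
tool_rot: [0.997, -0.071, 0.002, 0.0]
ft_force: [0.9, 0.7, -0.7]
grip_width: 0.0618
grasp_force: 36.1
```

```bash
python3 -m inch '[0,15,0,0,0,0,71.5,1,45,0,0,0,0,71.5,2,75,0,0,0,0,71.5,3,105,0,0,0,0,71.5,4,135,-10,0,0,0,71.5,4,155,-30,0,0,0,71.5,4,165,-50,0,0,0,71.5,4,167,-70,0,0,0,71.5]'; python3 -m inch '[0,0,-20,0,0,0,71.5,0,0,-35,0,0,0,71.5,0,0,-42,0,0,0,71.5,0,0,-46,0,0,0,71.5,0,0,-46,0,0,0,71.5,0,0,-46,0,0,0,71.5]'
```

```text
clock: 5.87
eef_pos: [0.5277, -0.0494, 0.1285]
tool_rot: [0.999, -0.051, -0.0, -0.01]
ft_force: [0.3, -0.5, -1.5]
grip_width: 0.0614
grasp_force: 36.2
clock: 6.37
eef_pos: [0.5289, -0.0509, 0.0846]
tool_rot: [0.999, -0.053, 0.001, -0.01]
ft_force: [0.0, 0.4, -1.2]
grip_width: 0.0618
grasp_force: 36.2
```

Run:
```python
from h import *
o=bot.get_obs(); print(np.round(o["joint_pos"],3),yaw(o),o["eef_pos"])
R=Ro.from_quat(o["tool_rot"])
D=Ro.from_euler("z",0.08)*Ro.from_quat([1,0,0,0])
print((D*R.inv()).as_rotvec())
```

```text
[-0.106  0.435 -0.184  0.952  0.02   3.141] -0.10543404861625788 [ 0.5289358  -0.05091263  0.08457614]
[-0.01981419  0.00041086  0.18542642]
```

```bash
python3 -m inch '[1,5,5,-0.01,0,0.06,71.5, 2,12,10,-0.02,0,0.12,71.5, 3,20,10,-0.02,0,0.185,71.5, 3,25,10,-0.02,0,0.185,71.5, 3,25,10,-0.02,0,0.185,71.5, 3,25,10,-0.02,0,0.185,71.5]'
python3 - <<'E'
from h import *
o=bot.get_obs(); print(np.round(o["joint_pos"],3),yaw(o),o["eef_pos"])
R=Ro.from_quat(o["tool_rot"]);D=Ro.from_euler("z",0.08)*Ro.from_quat([1,0,0,0])
print((D*R.inv()).as_rotvec())
E
```

```text
clock: 6.87
eef_pos: [0.5318, -0.0258, 0.0948]
tool_rot: [0.999, 0.039, 0.0, 0.0]
ft_force: [0.2, -0.2, -1.1]
grip_width: 0.0614
grasp_force: 36.2
[-0.048  0.425 -0.169  0.976 -0.     3.015] 0.07878728020118307 [ 0.53184712 -0.02579941  0.09477249]
[0.00049462 0.00086341 0.00121295]
```

Upright and over the mat's middle. Lower to about 1 mm above contact, then feel for it.

```bash
python3 -m inch '[0,0,-6,0,0,0,71.5,0,0,-11,0,0,0,71.5,0,0,-14,0,0,0,71.5,0,0,-15,0,0,0,71.5,0,0,-15,0,0,0,71.5]';python3 -m inch '[0,0,-1,0,0,0,71.5,0,0,-2,0,0,0,71.5,0,0,-2,0,0,0,71.5]'
```

```text
clock: 7.28
eef_pos: [0.531, -0.0261, 0.0784]
tool_rot: [0.999, 0.04, -0.001, 0.0]
ft_force: [0.2, -0.0, -1.5]
grip_width: 0.0617
grasp_force: 36.2
clock: 7.53
eef_pos: [0.5318, -0.0259, 0.0776]
tool_rot: [0.999, 0.04, 0.0, 0.0]
ft_force: [-0.9, 0.4, 0.1]
grip_width: 0.0616
grasp_force: 36.2
```

```bash
python3 -m inch '[0,0,-0.6,0,0,0,71.5,0,0,-0.6,0,0,0,71.5,0,0,-0.6,0,0,0,71.5]'
```

```text
clock: 7.78
eef_pos: [0.5318, -0.0259, 0.0776]
tool_rot: [0.999, 0.04, 0.0, 0.0]
ft_force: [-1.5, -0.3, 4.4]
grip_width: 0.0616
grasp_force: 36.7
```

```bash
python3 -m inch '[0,0,0,0,0,0,72,0,0,0,0,0,0,72.5,0,0,0,0,0,0,73,0,0,0,0,0,0,75,0,0,0,0,0,0,80,0,0,0,0,0,0,100,0,0,0,0,0,0,100]';python3 -m inch '[0,0,10,0,0,0,100,0,0,30,0,0,0,100,0,0,60,0,0,0,100,0,0,95,0,0,0,100,0,0,130,0,0,0,100,-5,0,165,0,0,0,100,-5,0,190,0,0,0,100,-5,0,190,0,0,0,100]'
cat >> h.py <<'E'
def look(n,cs):
    T=shot(n); np.save(n+".npy",T)
    for t,z in cs:
        for r in bot.spot_point("wrist",t)[:1]: print(t,np.round(r["uv"],1),round(r["confidence"],2),np.round(wz(T,r["uv"],z),4))
E
python3 -c "
from h import *
look('w2',[('cell_center',.053),('stand_floor',.008)])"
```

```text
clock: 8.37
eef_pos: [0.5315, -0.0258, 0.0764]
tool_rot: [0.999, 0.04, -0.0, 0.0]
ft_force: [0.2, -0.9, 0.5]
grip_width: 0.0852
grasp_force: 0.0
clock: 9.03
eef_pos: [0.5293, -0.026, 0.2741]
tool_rot: [0.999, 0.04, 0.006, 0.001]
ft_force: [1.0, -1.0, -0.9]
grip_width: 0.0849
grasp_force: 0.0
eef [ 0.5293 -0.026   0.2741] yaw 0.08 t 9.0333
cell_center [282.2 173.6] 0.9 [ 0.5338 -0.0239  0.053 ]
stand_floor [136.9 166.3] 0.58 [0.5191 0.1397 0.008 ]
```

View pics/w2.png

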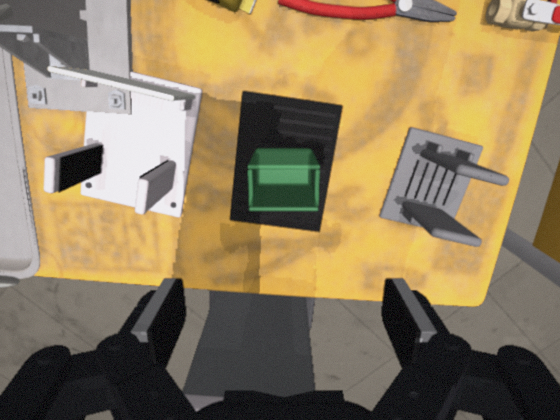

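The cell stands upright on the mat, aligned with the picture at (284,180). The stand's posts are at (75,168) and (157,185), and its panel runs from (55,72) to (190,103). The column's foot is at the top left.

Run:
```python
from h import *
T=np.load("w2.npy")
f=lambda n,u,z: print(n,u,np.round(wz(T,u,z),4)[:2])
for u in[(203,88),(180,216),(83,193)]: f("base",u,.008)
for u in[(88,185),(182,212)]: f("base",u,.008)
for u in[(55,72),(190,103)]: f("panel top",u,.086)
for u in[(45,157),(103,143),(45,190),(104,165)]: f("postL",u,.098)
for u in[(137,185),(176,159),(138,211),(175,187)]: f("postR",u,.098)
for u in[(88,0),(30,30),(80,70),(40,110),(130,110)]: f("col z0",u,.0)
for u in[(175,300),(195,300),(165,260)]: print("col scene",u,np.round(onz("scene",u,.0),3),np.round(onz("scene",u,.1),3))
im=cv2.imread("pics/w2.png"); cv2.imwrite("pics/w2c.png",cv2.resize(im[0:230,0:230],None,fx=2.6,fy=2.6,interpolation=2))
s=cv2.imread("pics/scene0.png");cv2.imwrite("pics/s0c.png",cv2.resize(s[130:360,110:320],None,fx=2.5,fy=2.5,interpolation=2))
```

```text
base (203, 88) [0.6088 0.0658]
base (180, 216) [0.4632 0.0914]
base (83, 193) [0.4825 0.2051]
base (88, 185) [0.4927 0.1982]
base (182, 212) [0.4684 0.0889]
panel top (55, 72) [0.614  0.1748]
panel top (190, 103) [0.5964 0.0597]
postL (45, 157) [0.5429 0.1842]
postL (103, 143) [0.5588 0.1313]
postL (45, 190) [0.5127 0.1881]
postL (104, 165) [0.5396 0.1319]
postR (137, 185) [0.5238 0.1036]
postR (176, 159) [0.5497 0.0687]
postR (138, 211) [0.4995 0.104 ]
postR (175, 187) [0.5246 0.0699]
col z0 (88, 0) [0.6871 0.1872]
col z0 (30, 30) [0.6555 0.252 ]
col z0 (80, 70) [0.6183 0.2006]
col z0 (40, 110) [0.5733 0.2503]
col z0 (130, 110) [0.5799 0.1478]
col scene (175, 300) [0.708 0.196 0.   ] [0.663 0.223 0.1  ]
col scene (195, 300) [0.672 0.178 0.   ] [0.631 0.208 0.1  ]
col scene (165, 260) [ 0.782  0.128 -0.   ] [0.726 0.165 0.1  ]
```

View pics/w2c.png

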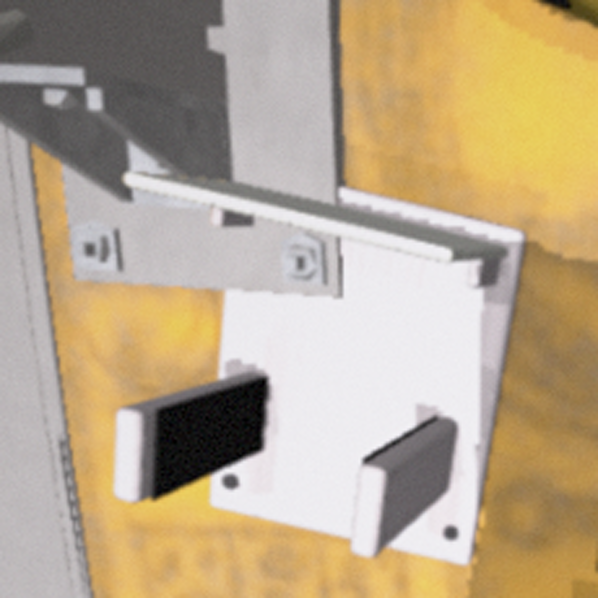

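View pics/s0c.png

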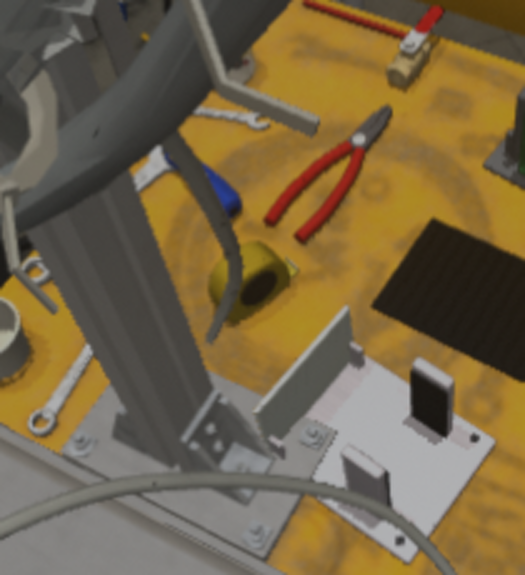

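```bash
A='[0,0,3,0,0,0.12,100,0,0,6,0,0,0.24,100,0,0,6,0,0,0.36,100,0,0,6,0,0,0.48,100,0,0,6,0,0,0.6,100,0,0,6,0,0,0.72,100,0,0,6,0,0,0.84,100,0,0,6,0,0,0.96,100]'
python3 -m inch '[0,0,5,0,0,0.12,100,0,0,10,0,0,0.24,100,0,0,15,0,0,0.36,100,0,0,20,0,0,0.48,100,0,0,25,0,0,0.6,100,0,0,26,0,0,0.72,100,0,0,26,0,0,0.84,100,0,0,26,0,0,0.96,100]'
python3 -m inch '[0,0,0,0,0,0.12,100,0,0,0,0,0,0.24,100,0,0,0,0,0,0.36,100,0,0,0,0,0,0.48,100,0,0,0,0,0,0.6,100,0,0,0,0,0,0.72,100,0,0,0,0,0,0.84,100,0,0,0,0,0,0.96,100]'
python3 -m inch '[0,0,0,0,0,0.12,100,0,0,0,0,0,0.24,100,0,0,0,0,0,0.36,100,0,0,0,0,0,0.48,100,0,0,0,0,0,0.6,100,0,0,0,0,0,0.72,100,0,0,0,0,0,0.84,100,0,0,0,0,0,0.96,100]'
python3 -m inch '[0,10,0,0,0,0.12,100,0,20,0,0,0,0.24,100,0,30,0,0,0,0.36,100,0,40,0,0,0,0.48,100,-2,55,0,0,0,0.6,100,-3,70,0,0,0,0.72,100,-4,85,0,0,0,0.84,100,-5,100,0,0,0,0.96,100]'
python3 -m inch '[0,15,0,0,0,0.12,100,-2,30,0,0,0,0.24,100,-4,40,0,0,0,0.36,100,-4,46,0,0,0,0.48,100,-4,46,0,0,0,0.6,100,-4,46,0,0,0,0.64,100,-4,46,0,0,0,0.64,100,-4,46,0,0,0,0.64,100]'
python3 -c "
from h import *
look('w3',[('stand_floor',.008)]);print(bot.get_obs()['joint_pos'].round(3))
im=cv2.imread('pics/w3.png'); cv2.imwrite('pics/w3c.png',cv2.resize(im,(784,588),interpolation=2))"
```

```text
clock: 9.85
eef_pos: [0.5257, -0.0258, 0.2906]
tool_rot: [0.866, 0.499, -0.002, -0.001]
ft_force: [0.6, 0.8, -1.0]
grip_width: 0.0853
grasp_force: 0.0
clock: 10.52
eef_pos: [0.5256, -0.0258, 0.2904]
tool_rot: [0.538, 0.843, -0.001, -0.002]
ft_force: [-0.3, -0.6, -0.2]
grip_width: 0.0855
grasp_force: 0.0
clock: 11.18
eef_pos: [0.5256, -0.0257, 0.2903]
tool_rot: [0.088, 0.996, 0.0, -0.002]
ft_force: [0.4, -0.8, -0.3]
grip_width: 0.0854
grasp_force: 0.0
clock: 11.85
eef_pos: [0.5205, 0.0747, 0.2904]
tool_rot: [-0.382, 0.924, 0.001, -0.002]
ft_force: [-0.5, 0.7, 0.2]
grip_width: 0.0855
grasp_force: 0.0
clock: 12.52
eef_pos: [0.5169, 0.1201, 0.291]
tool_rot: [-0.651, 0.759, 0.001, -0.002]
ft_force: [0.1, -0.2, 0.1]
grip_width: 0.0853
grasp_force: 0.0
eef [0.5169 0.1201 0.291 ] yaw -1.725 t 12.5167
stand_floor [283.  183.2] 0.87 [0.5189 0.1444 0.008 ]
[ 0.228  0.292  0.173  1.454  0.    -1.189]
```

View pics/w3c.png

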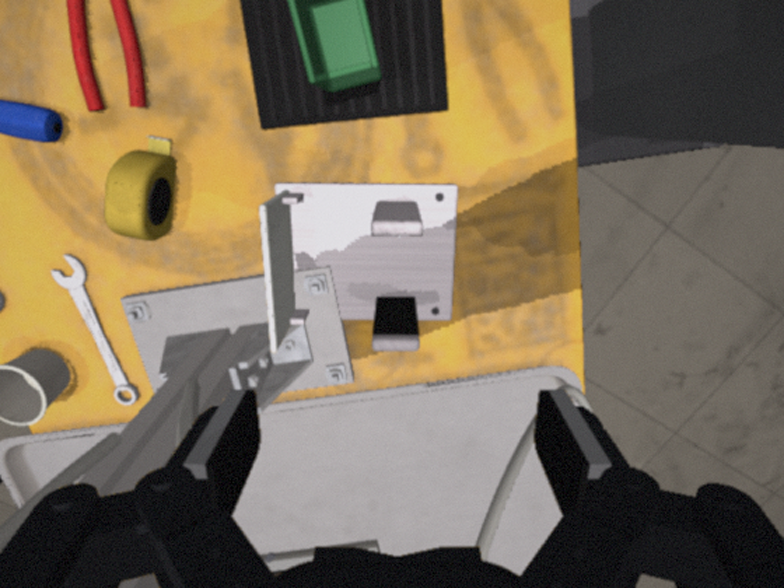

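Run:
```python
from h import *
T=np.load("w3.npy"); g=lambda a,b,z: wz(T,(a/1.4,b/1.4),z)[:2]
A=g(397,236,.098);B=g(396.5,334.5,.098);print(A,B,np.linalg.norm(A-B),"mid",(A+B)/2,"yaw",np.arctan2(-(B-A)[0],(B-A)[1]))
for n,(p,q),z in(("outer",((397,222),(395.5,349)),.098),("capL",((371,236),(374,349)),.098),("capR",((423,236),(419,349)),.098),("baseR",((457,185),(451,320)),.008),("panelin",((264,205),(272,350)),.086)):
    P,Q=g(*p,z),g(*q,z);print(n,P.round(4),Q.round(4),np.linalg.norm(P-Q).round(4),"mid",((P+Q)/2).round(4),"yaw",np.arctan2(-(Q-P)[0],(Q-P)[1]).round(3))
P,Q=g(457,185,.008),g(275,184,.008);print("x-edge",np.arctan2((Q-P)[1],(Q-P)[0]),np.linalg.norm(P-Q))
# cell rim, top may be cut off
r=bot.silhouettes("wrist","stand_floor")
T2=np.load("w2.npy")
for u in[(247,166),(320,166),(318,213),(250,211)]: print("rim",wz(T2,u,.101)[:2].round(4))
```

```text
[0.51288506 0.10683539] [0.52385991 0.17590508] 0.06993617801391865 mid [0.51837249 0.14137023] yaw -0.1575779775953037
outer [0.5115 0.0977] [0.5263 0.1868] 0.0903 mid [0.5189 0.1423] yaw -0.164
capL [0.5296 0.1042] [0.5412 0.1845] 0.0811 mid [0.5354 0.1444] yaw -0.144
capR [0.4962 0.1094] [0.5099 0.1894] 0.0811 mid [0.503  0.1494] yaw -0.17
baseR [0.461  0.0926] [0.4797 0.2095] 0.1183 mid [0.4704 0.151 ] yaw -0.158
panelin [0.5972 0.0752] [0.6168 0.1796] 0.1062 mid [0.607  0.1274] yaw -0.186
x-edge -0.1599750829955657 0.14768036067330062
rim [0.549  0.0073]
rim [ 0.554  -0.0547]
rim [ 0.5117 -0.0577]
rim [0.5087 0.0027]
```

```bash
python3 -m inch '[3,-35,0,0,0,0.08,100,7,-70,0,0,0,0.16,100,11,-105,0,0,0,0.234,100,15,-135,0,0,0,0.234,100,15,-146,-5,0,0,0.234,100,15,-146,-40,0,0,0.234,100,15,-146,-75,0,0,0.234,100,15,-146,-90,0,0,0.234,100]'; python3 -m inch '[0,0,0,0,0,0,100,0,0,0,0,0,0,100]'; python3 -c "
from h import *
o=bot.get_obs();print(yaw(o),o['eef_pos'],o['clock']);T=wT(o);bot.camera('wrist')
for r in bot.spot_point('wrist','cell_center')[:1]: print(r['uv'],wz(T,r['uv'],.053))
for c in('scene','side'):
  bot.camera(c)
  for r in bot.spot_point(c,'cell_center')[:1]: print(c,r['uv'],onz(c,r['uv'],.053))"
```

```text
clock: 13.33
eef_pos: [0.5301, -0.026, 0.1982]
tool_rot: [0.735, -0.678, -0.003, 0.002]
ft_force: [-1.3, 0.3, 0.1]
grip_width: 0.0854
grasp_force: 0.0
clock: 13.5
eef_pos: [0.5319, -0.0256, 0.2019]
tool_rot: [0.735, -0.678, -0.001, 0.001]
ft_force: [0.4, -0.3, 0.3]
grip_width: 0.0851
grasp_force: 0.0
-1.4897880438341988 [ 0.53187405 -0.02558045  0.20188839] 13.5
[279.5, 197.5] [ 0.53364091 -0.02487115  0.053     ]
scene [300.2, 238.2] [ 0.52902153 -0.01912363  0.053     ]
side [305.0, 233.4] [ 0.5312732  -0.02302101  0.053     ]
```

Position is consistent. Descend to 0.080 and close in steps.

```bash
python3 -m inch '[0,0,-25,0,0,0,100,0,0,-55,0,0,0,100,0,0,-80,0,0,0,100,0,0,-100,0,0,0,95,0,0,-114,0,0,0,85,0,0,-121,0,0,0,75,0,0,-121,0,0,0,65,0,0,-121,0,0,0,58]'; python3 -m inch '[0,0,0,0,0,0,55,0,0,0,0,0,0,52,0,0,0,0,0,0,50,0,0,0,0,0,0,50,0,0,0,0,0,0,49,0,0,0,0,0,0,49,0,0,0,0,0,0,49]'
```

```text
clock: 14.47
eef_pos: [0.5331, -0.0258, 0.0823]
tool_rot: [0.735, -0.678, 0.0, -0.0]
ft_force: [-0.4, 0.4, 0.6]
grip_width: 0.0493
grasp_force: 0.0
clock: 15.05
eef_pos: [0.5327, -0.0259, 0.0823]
tool_rot: [0.735, -0.678, 0.0, -0.0]
ft_force: [-2.8, -0.6, 6.1]
grip_width: 0.0417
grasp_force: 6.3
```

```bash
python3 -m inch '[0,0,0,0,0,0,48.6,0,0,0,0,0,0,48.3,0,0,0,0,0,0,48.3]'; python3 -m inch '[0,0,2,0,0,0,48.3,0,0,6,0,0,0,48.3,0,0,14,0,0,0,48.3,0,0,28,0,0,0,48.3,0,0,46,0,0,0,48.3,0,0,66,0,0,0,48.3,0,0,86,0,0,0,48.3,0,0,104,0,0,0,48.3]'; python3 -m inch '[0,0,12,0,0,0,48.3,0,0,16,0,0,0,48.3,0,0,16,0,0,0,48.3]'; python3 -c "
from h import *
o=bot.get_obs();print(yaw(o),o['eef_pos'],o['joint_pos'])
R=Ro.from_quat(o['tool_rot']);D=Ro.from_euler('z',-0.16-np.pi/2)*Ro.from_quat([1,0,0,0])
print((D*R.inv()).as_rotvec(), 518.8-o['eef_pos'][0]*1000,142-o['eef_pos'][1]*1000)"
```

```text
clock: 15.3
eef_pos: [0.5327, -0.0259, 0.0824]
tool_rot: [0.735, -0.678, 0.0, -0.0]
ft_force: [-2.3, 0.3, 6.5]
grip_width: 0.0418
grasp_force: 25.3
clock: 15.97
eef_pos: [0.5328, -0.0258, 0.1873]
tool_rot: [0.735, -0.678, 0.0, -0.0]
ft_force: [0.4, -0.6, -1.0]
grip_width: 0.0416
grasp_force: 25.6
clock: 16.22
eef_pos: [0.5335, -0.0258, 0.2031]
tool_rot: [0.735, -0.678, 0.001, -0.001]
ft_force: [-1.0, -0.9, -0.4]
grip_width: 0.0414
grasp_force: 25.7
-1.4894829106390024 [ 0.53350015 -0.02583971  0.20314475] [-4.84490199e-02  3.31835585e-01 -2.95061621e-03  1.23308450e+00
  9.96849454e-05 -1.70055902e+00]
[ 0.00039508  0.00290772 -0.24131365] -14.700146030454448 167.8397079521356
```

```bash
python3 -m inch '[-1,20,0,0,0,-0.05,48.3,-3,45,0,0,0,-0.1,48.3,-6,75,0,0,0,-0.15,48.3,-9,105,0,0,0,-0.2,48.3,-12,135,0,0,0,-0.24,48.3,-14,155,0,0,0,-0.24,48.3,-14,165,0,0,0,-0.24,48.3,-14,168,0,0,0,-0.24,48.3]';python3 -m inch '[0,0,0,0,0,0,48.3,0,0,0,0,0,0,48.3,0,0,0,0,0,0,48.3]'; python3 -c "
from h import *
look('w4',[('cell_center',.1797),('stand_floor',.008)])"
```

```text
clock: 16.88
eef_pos: [0.5179, 0.1436, 0.2005]
tool_rot: [-0.65, 0.76, 0.001, -0.001]
ft_force: [-0.7, -0.8, -1.3]
grip_width: 0.0417
grasp_force: 25.6
clock: 17.13
eef_pos: [0.5187, 0.1409, 0.2014]
tool_rot: [-0.648, 0.761, 0.0, -0.0]
ft_force: [-1.1, -0.1, -1.3]
grip_width: 0.0417
grasp_force: 25.6
eef [0.5187 0.1409 0.2014] yaw -1.731 t 17.1333
cell_center [282.  272.9] 0.88 [0.5177 0.1374 0.1797]
stand_floor [283.  183.6] 0.92 [0.5179 0.1417 0.008 ]
```

View pics/w4.png

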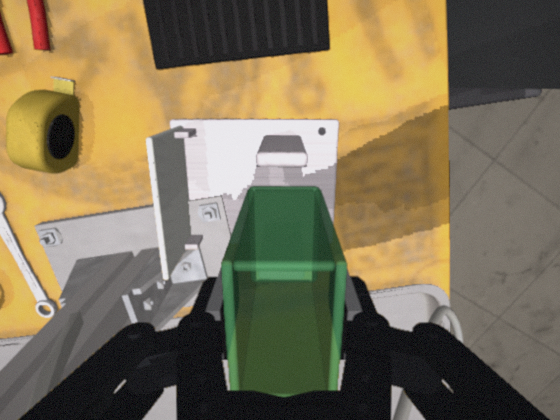

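Run:
```python
from h import *
T=np.load("w4.npy"); f=lambda n,u,z: print(n,(Ro.from_euler("z",.16).as_matrix()[:2,:2]@(wz(T,u,z)[:2]-[.5188,.142])).round(4))
f("post-y inner capL",(256,166),.098);f("post-y inner capR",(307,166),.098)
f("cell bottom L",(249,187),.124);f("cell bottom R",(320,187),.124)
f("rim L",(224,266),.220);f("rim R",(347,265),.220)
f("base R",(338,121),.008);f("base L",(171,121),.008)
```

```text
post-y inner capL [ 0.0167 -0.0366]
post-y inner capR [-0.0164 -0.0366]
cell bottom L [ 0.0191 -0.0298]
cell bottom R [-0.0224 -0.0298]
rim L [ 0.0184 -0.0302]
rim R [-0.0216 -0.0306]
base R [-0.0489 -0.0571]
base L [ 0.0975 -0.0573]
```

```bash
python3 -m inch '[1.3,-1.2,0,0,0,0,48.3,1.3,-1.2,-6,0,0,0,48.3,1.3,-1.2,-18,0,0,0,48.3,1.3,-1.2,-32,0,0,0,48.3,1.3,-1.2,-46,0,0,0,48.3,1.3,-1.2,-60,0,0,0,48.3,1.3,-1.2,-74,0,0,0,48.3,1.3,-1.2,-86,0,0,0,48.3]'; python3 -m inch '[0,0,-9,0,0,0,48.3,0,0,-16,0,0,0,48.3,0,0,-21,0,0,0,48.3,0,0,-25,0,0,0,48.3,0,0,-26,0,0,0,48.3,0,0,-26,0,0,0,48.3]'; python3 -m inch '[0,0,-1,0,0,0,48.3,0,0,-2,0,0,0,48.3,0,0,-2,0,0,0,48.3]'
```

```text
clock: 17.95
eef_pos: [0.5195, 0.1406, 0.1143]
tool_rot: [-0.649, 0.761, 0.0, -0.0]
ft_force: [-0.3, -0.1, -1.8]
grip_width: 0.0418
grasp_force: 25.6
clock: 18.45
eef_pos: [0.52, 0.141, 0.0897]
tool_rot: [-0.649, 0.761, 0.0, 0.0]
ft_force: [-0.3, -0.1, -2.1]
grip_width: 0.0418
grasp_force: 25.6
clock: 18.7
eef_pos: [0.5201, 0.1411, 0.0879]
tool_rot: [-0.649, 0.761, -0.0, 0.0]
ft_force: [-0.5, 0.4, -0.5]
grip_width: 0.0418
grasp_force: 25.6
```

```bash
python3 -m inch '[0,0,-1,0,0,0,48.3,0,0,-1.5,0,0,0,48.3,0,0,-1.5,0,0,0,48.3]'; python3 -m inch '[0,0,-0.5,0,0,0,48.3,0,0,-1,0,0,0,48.3,0,0,-1,0,0,0,48.3]'
```

```text
clock: 18.95
eef_pos: [0.5198, 0.141, 0.0861]
tool_rot: [-0.649, 0.761, 0.0, -0.0]
ft_force: [-1.2, -0.3, -2.3]
grip_width: 0.0413
grasp_force: 25.7
clock: 19.2
eef_pos: [0.5199, 0.141, 0.0854]
tool_rot: [-0.649, 0.761, 0.0, 0.0]
ft_force: [-0.9, -0.2, 1.5]
grip_width: 0.0416
grasp_force: 25.9
```

```bash
python3 -m inch '[0,0,-0.4,0,0,0,48.3,0,0,-0.4,0,0,0,48.3]'; python3 -m inch '[0,0,0,0,0,0,48.7,0,0,0,0,0,0,49.1,0,0,0,0,0,0,49.5,0,0,0,0,0,0,51,0,0,0,0,0,0,56,0,0,0,0,0,0,65,0,0,0,0,0,0,75,0,0,0,0,0,0,80]'; python3 -m inch '[0,0,8,0,0,0,80,0,0,25,0,0,0,80,0,0,50,0,0,0,80,0,0,80,0,0,0,80,0,0,110,0,0,0,80,0,0,140,0,0,0,80,0,0,165,0,0,0,80,0,0,165,0,0,0,80]'; python3 -m inch '[0,-10,10,0,0,0,80,0,-20,20,0,0,0,80,0,-20,20,0,0,0,80,0,-20,20,0,0,0,80]'; python3 -c "
from h import *
look('w5',[('cell_center',.056),('stand_floor',.008)])"
```

```text
clock: 19.37
eef_pos: [0.52, 0.141, 0.0854]
tool_rot: [-0.649, 0.761, 0.0, 0.0]
ft_force: [-2.5, 0.4, 5.1]
grip_width: 0.0416
grasp_force: 26.2
clock: 20.03
eef_pos: [0.5199, 0.141, 0.0845]
tool_rot: [-0.649, 0.761, 0.0, -0.0]
ft_force: [-1.1, 0.5, -0.7]
grip_width: 0.0684
grasp_force: 0.0
clock: 20.7
eef_pos: [0.5227, 0.1417, 0.2567]
tool_rot: [-0.649, 0.761, -0.002, 0.005]
ft_force: [1.5, 0.0, 0.4]
grip_width: 0.0685
grasp_force: 0.0
clock: 21.03
eef_pos: [0.5199, 0.12, 0.2698]
tool_rot: [-0.648, 0.762, 0.0, -0.0]
ft_force: [0.1, 0.0, -0.4]
grip_width: 0.0687
grasp_force: 0.0
eef [0.5199 0.12   0.2698] yaw -1.731 t 21.0333
cell_center [283.  195.9] 0.77 [0.5221 0.139  0.056 ]
```

View pics/w5.png

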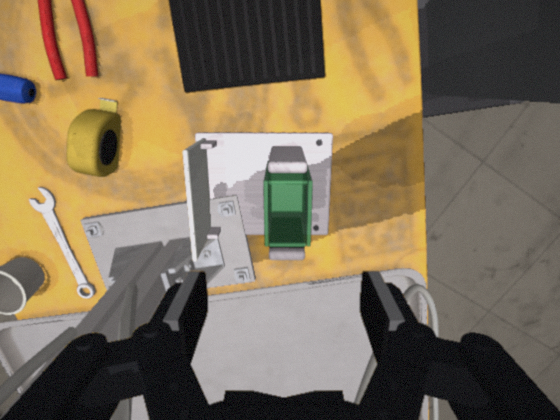

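The cell stands upright and square between the posts: the cell is at (288,210) and the post caps are at (287,165) and (287,253). The gripper is clear of it.

```bash
python3 -c "
from workcell import bot
print(bot.job_done())"
```

```text
the job is handed in; nothing more can be done
None
```

The glass cell stands upright between the stand's two posts with the gripper clear of it, after being set down and re-gripped on the mat. The job is handed in at about 21 s; the hand-in returned no verdict.

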